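Set the spray collector to its line and throw the test pump drive in

ROBOT

A 6-joint arm with a two-finger parallel gripper is mounted at the origin on the work surface. World frame = base frame: x ahead of the robot, y to its left, z up, the work surface at z = 0. Lengths are in mm, angles in rad, forces in N, time in s.
With the tool pointing down it reaches from about 300 to 875 mm from the base axis. Payload 6.4 kg.
Tool frame: the origin (TCP) lies midway between the tips of the shut fingers; the grasp point (between the pads) lies behind it (manip.pinch_z is the z of the grasp point in the tool frame, in mm); z points along the fingers, y is the line along which they close (so a half turn about z gives the same grasp; the last joint's range is limited). The gripper opens to 88 mm and grips with 3 to 60 N. Pads are 18 mm wide; open, the fingers measure 123 mm over their backs; the gripper's body (75 mm by 187 mm) begins 45 mm behind the grasp point.
Start: joints at [-1.399, 0.181, 1.607, -0, 1.354, -0.206], TCP at [212.121, -534.459, 238.714] pointing down, gripper open.
Joint ranges: [-2.99, 2.99], [-0.89, 2.07], [0.3, 2.58], [-1.14, 4.28], [0, 2.63], [-3.12, 3.12]. Speed limits (rad/s): [2.57, 2.57, 3.01, 3.14, 3.14, 3.14].

INTERFACE

Orientations are given as a rotation vector (axis times angle).
In Python, from rig import manip gives the robot as it stands.
- The arm moves only by the tool carry_out, never from a script. Its argument "targets" is a list of rows, each a list of 7 numbers: the shift along the tool's x, y, z in m, then the turn, a rotation vector about the tool's x, y, z in degrees, then the closure, from -1 (fully open) to 1 (shut). In form: [[x, y, z, ax, ay, az, gripper], ...]. A call has 1 to 8 rows; each row is the pose to reach, as a shift and turn from the pose commanded when the call began, along the tool's axes at that moment; what a row does not reach only later rows make up. A row lasts 1/8 s, in which the tool goes at most 62.5 mm and 10.7 degrees, less where a joint would pass 70% of its speed; a pose out of reach is approached as far as the arm can. A call with a gripper value outside its range is refused whole. The fingers move at their own pace and stop on an object; "force" is the grip in N (left out, the last holds). Time passes only in rows, so rows that repeat a pose let the fingers close. It gives the time, the measured TCP pose, the force, the opening and the grip force at its end, in the units of the state.
- manip.observe(): the state, without advancing time (a new reading comes with each control period).
- manip.get_image(name): name is "side" or "top"; returns (picture, depth): 384x512x3 uint8, blue, green, red; 384x512 float32, mm along the optical axis (not along the pixel's ray), 0 where there is no reading.
- manip.calibration(name): a dict with "fx", "fy", "cx", "cy" (pixels), "R" (3x3) and "t" (3): a world point X has camera coordinates R X + t. Camera axes: x right, y down, z forward; pixel columns grow to the right and rows downward; lengths in mm; the calibration is good to about 2 mm. A picture is of the moment at which its call begins. calibration takes no time and is no camera call.
- manip.sign_off(): hands the job in; it is judged then, once.
Trained networks look in the newest picture that a camera, given by its name, has taken for a name from the list of things; names that differ only in an ending like _2 or _b are one class to them, and where a whole thing is asked for, a point or a joint stands for the part that bears it (a point fixed in the world has none). Each returns a list of dicts, best first, with "p" (0 to 1); they miss things now and then, are a little off and sometimes report something else, mostly with a low value. They report only what shows in the picture. A call takes as long as a camera call. They do not tell look-alikes from the thing itself.
- manip.recognise(camera, target): "point" ([column, row] in pixels, amid what is visible of it).
The state is a dict: "time": time; "qpos": joint angles; "dq": joint speeds; "tau": joint torques, N m; "ee_pos": TCP position; "tool_rot": TCP orientation; "contact_force": force on the tool from outside, world axes, zero at the start; "ft_torque": the same for the moment, N m; "opening": finger opening in mm; "grip_force": force on a finger pad.
Only numpy, scipy, OpenCV 4.12 (cv2) and the standard library are available. Lean on these libraries where they do the work, as an engineer would, in place of code of your own. Each camera call takes 0.05 s, during which the arm holds its last target. There are 200 camera calls.

TASK

Make the injector rig ready and put its pump drive in. First slide the spray collector along the bedplate towards the nozzle until the front edge of its foot lies square on the scribed line, keeping it down on the plate; nothing will stop it there, and the injector must not be touched. Then lift the lockout collar on the drive lever, swing the lever past the tooth of the gate all the way to its far end and let the collar drop home, leaving everything else on the slab where it lies.

Things in the scene. Friction and masses are not known exactly. Their poses are not given: they have to be found in the camera images.
- bed: Fixed steel bedplate, 380 x 160 mm, 12 mm thick, on the slab. Origin on its underside on the long centre line, 180 mm from the collector's end, 200 mm from the other; x along the plate from the collector towards the injector, y across, z up. Two cast saddles with straps (62 mm wide, up to 81 mm above the slab) stand at x = 118 to 177 mm.
- line (a point): Midpoint of the light scribed line, on the top face of the bedplate (12 mm above the slab), at x = 25 mm of the bedplate. The line is 2 mm wide and runs 156 mm straight across the plate along y; its frame is parallel to the bedplate's. Nothing stands up at the line.
- injector: Fixed diesel injector clamped level over the bedplate's centre line, up to 28 mm thick, 152 mm long, axis 56 mm above the slab. Origin at the nozzle tip, 50 mm beyond the scribed line; x away from the collector, along its body. Its steel feed pipe rises to 102 mm above the slab and goes down into the plate on the -y side. Must not be touched.
- collector: Loose steel spray collector, 0.4 to 0.85 kg, on the bedplate 45 to 85 mm short of the line, turned up to 0.3 rad; dry friction. Foot 100 x 90 x 8 mm (x, y, z); upright flat back plate 90 wide, 6 thick, 62 mm high; level cup, 64 mm diameter, from the plate to 16 mm short of the foot's front edge, mouth to +x, top 76 mm up. Origin: centre of the foot's underside; x to the front edge, z up.
- edge_l (a point): Left (+y) end of the front lower edge of the collector's foot (x = 50, y = 45 mm of the collector).
- edge_r (a point): Right (-y) end of the front lower edge of the collector's foot (x = 50, y = -45 mm of the collector).
- back (a point): Centre of the outer face of the collector's upright back plate, 30 mm above the foot's underside; the face looks to the collector's -x.
- drive: Fixed pump drive: base 160 x 230 mm, clutch case (top 76 mm above the slab) and, on the +y side, pump barrel (to 78 mm) with an upright damper, 38 mm diameter, at y = 128, to 166 mm. Origin on the slab below the lever's pivot; base from x = -80 to 80, y = -65 to 165 mm. The lever swings in its x-z plane from -x to +x. Its yaw varies.
- pivot (a point): Lever pivot, on the drive, 62 mm above the slab; the pivot axis is the drive's y axis. Fixed, axes as the drive's.
- lever (a joint): Lever angle, rad. 0: leans 0.45 to the drive's -x (out); 0.45: upright; 0.9: leans 0.45 to +x, at its far stop (in). Steel rod 12 mm thick with a black cap, 29 mm diameter, 137 to 150 mm from the pivot. Stays where left; about 3 N at the collar moves it. With the collar down its tongues strike the tooth in the middle of the quadrant below: the lever stops at about 0.23 (0.67 from the other side).
- collar (a joint): Lift of the lockout collar along the lever (m): 0 = down (home), 0.014 = fully up. Lifting takes about 4 N at first, 6.5 N at the top; a spring returns it when let go. It must be up at least 0.011 while the lever goes from 0.23 to 0.67 and drops home by itself in the gaps on either side.
- collar_grip (a point): Point on the lever's axis in the upper half of the collar's sleeve, to take it by; 105 mm from the pivot with the collar down, rises with it. z along the lever away from the pivot, y along the pivot axis. Sleeve: ribbed steel cylinder, 34 mm diameter, from 29 mm below to 17 mm above this point; under it a 42 mm flange, then two tongues. 15 mm gap between sleeve and cap when down.
- puller: Bystander: rusty steel injector puller lying flat, 200 x 95 mm, up to 20 mm high. Origin at the middle of its underside.
- cap: Bystander: scuffed red plastic storage cap, 72 mm diameter, 40 mm high, standing. Origin under its centre.
- cone: Bystander: brass sealing cone, 62 mm diameter, 70 mm high, standing. Origin under its centre.
- nut_a: Bystander: grey iron nozzle nut, 52 mm across, 64 mm high, standing. Origin under its centre.
- nut_b: Bystander: the other grey iron nozzle nut, same size. Origin under its centre.
- adapter: Bystander: chrome test gauge adapter, 46 mm across, 138 mm high, standing. Origin under its centre.
- spare: Bystander: a spare injector lying on the slab, 152 mm long, 28 mm thick. Origin under its middle.
- wrench: Bystander: steel wrench lying flat, 180 mm long. Origin at the middle of its underside.
Mind the look-alikes: they are no part of the job. There is more than one size of the collector; the one meant has the size given above.

How it is judged (in metres and radians):
On the way, in this order (a step that is already met when the one before it is completed fails the run):
1. the collector's front edge lies on the scribed line at both ends (within 3 mm), the collector at rest and let go (x of edge_l in the frame of line between -0.003 and 0.003 m and x of edge_r in the frame of line between -0.003 and 0.003 m and y of collector in the frame of line between -0.03 and 0.03 m and linear speed of collector below 0.01 m/s and contact force between the fingers and collector below 0.1 N), for 0.3 s.
2. the lockout collar is lifted clear of the gate's tooth while the lever is still on the out-of-drive side (value of joint collar above 0.0105 m and value of joint lever below 0.32 rad), for 0.1 s.
At the end, for the whole second after the job is handed in: Both ends of the collector foot's front edge are within 3 mm of the scribed line's middle, the collector stands at rest on the bedplate with its centre within 30 mm of the plate's centre line, the lever stands beyond 0.80 of its 0.9 rad, and the collar has dropped home (less than 3 mm up) (x of edge_l in the frame of line between -0.003 and 0.003 m and x of edge_r in the frame of line between -0.003 and 0.003 m and y of collector in the frame of line between -0.03 and 0.03 m and linear speed of collector below 0.01 m/s and value of joint lever above 0.8 rad and value of joint collar below 0.003 m); the robot touches nothing.
It fails at once if the injector is touched (contact force between injector and anything else above 1 N).
It fails at once if the collector is lifted more than 15 mm off the bedplate or tipped (z of collector in the frame of line above 0.015 m or angle between collector's own z axis and vertical above 0.25 rad).
It fails at once if the lever passes the middle of the gate while the collector is off the line (either end of its edge more than 6 mm away) (value of joint lever above 0.45 rad and not (x of edge_l in the frame of line between -0.006 and 0.006 m and x of edge_r in the frame of line between -0.006 and 0.006 m)).
It fails at once if one of the bystanders (puller, cap, cone, nuts, adapter, spare injector, wrench) is shifted more than 20 mm (distance of any of puller, cap, cone, nut_a, nut_b, adapter, spare, wrench from where it was at the start of the episode above 0.02 m).
It also fails if it takes over 62 s, if anything falls off the work surface, if the arm or the gripper's body presses on something with over 40 N, if the wrist force passes 120 N, or if a joint passes its speed limit or range.

## Working session

There is one attempt and no reset: what is moved stays moved. The work goes in short steps, Python scripts to look and compute and a tool call to move; the robot and the scene stay as the last step left them, time stands still between calls to the robot, and variables do not carry over. Pictures are saved under pics/ and viewed, at most 10 in all, crops included, and the job is handed in when it is done.

Besides the shell and the picture viewer there is one more tool, called after ">>>" by a JSON object that holds its "api" and its "payload". carry_out: Moves the arm, as the interface text tells. Its arguments: {"type":"object","properties":{"targets":{"type":"array","items":{"type":"array","items":{"type":"number"}}},"force":{"type":"number"}},"required":["targets"]}

```bash
ls; mkdir -p pics; cat > h.py <<'E'
import numpy as np, cv2
from rig import manip
from scipy.spatial.transform import Rotation as Ro
def cloud(n,tag=None):
    im,d=manip.get_image(n)
    if tag: cv2.imwrite(f'pics/{tag}.png',im)
    c=manip.calibration(n); v,u=np.mgrid[:384,:512]
    P=np.stack([(u-c['cx'])/c['fx']*d,(v-c['cy'])/c['fy']*d,d],-1)
    W=(P-np.array(c['t']))@np.array(c['R'])
    W[d==0]=np.nan
    return im,W
E
python3 - <<'E'
from h import *
for n in('top','side'):
    im,W=cloud(n,n+'0'); np.save(n+'0.npy',W)
    for t in('collector','drive','collar','lever','bed','injector','line','puller','cap','cone','nut_a','adapter','spare','wrench','back','edge_l','edge_r','collar_grip','pivot'):
        try:
            for r in manip.recognise(n,t)[:3]:
                u,v=[int(round(x)) for x in r['point']]; print(n,t,round(r['p'],2),u,v,np.round(W[v,u]))
        except Exception as e: print(n,t,e)
s=manip.observe(); print(s['time'],s['ee_pos'],s['tool_rot'],manip.pinch_z)
E
```

```text
pics
top collector 0.96 228 230 [362.  84. 107.]
top collector 0.61 358 195 [ 490. -368.   82.]
top collector 0.55 338 272 [ 225. -291.  109.]
top drive 0.68 165 182 [528. 312.  71.]
top collar 0.52 175 184 [510. 257. 169.]
top collar 0.46 205 167 [578. 167. 108.]
top lever 0.71 176 184 [511. 255. 162.]
top bed 0.56 321 170 [ 587. -248.   15.]
top bed 0.43 164 183 [525. 315.  69.]
top line 0.77 321 167 [ 598. -248.   15.]
top puller 0.94 163 266 [229. 324.   4.]
top puller 0.45 176 186 [503. 252. 175.]
top cap 0.55 382 170 [ 586. -466.   39.]
top cone 0.71 327 216 [ 415. -261.   67.]
top nut_a 0.74 350 146 [ 669. -346.   59.]
top nut_a 0.49 182 212 [423. 251.  61.]
top adapter 0.6 206 165 [584. 163. 114.]
top adapter 0.59 319 165 [ 606. -241.   10.]
top spare 0.64 167 152 [642. 316.  33.]
top spare 0.41 206 166 [581. 164. 109.]
top spare 0.19 377 173 [ 575. -448.   40.]
top wrench 0.19 320 167 [ 598. -245.   12.]
top back 0.79 356 192 [ 500. -359.   87.]
top back 0.77 230 232 [355.  77. 113.]
top back 0.66 337 271 [ 228. -288.  106.]
top edge_l 0.87 336 270 [ 231. -285.  107.]
top ed
[... 1316 characters left out ...]
 [495. 286. 163.]
side spare 0.59 143 292 [627. 323.  20.]
side wrench 0.74 250 197 [ 513. -120.    0.]
side wrench 0.54 244 293 [403. 275.  36.]
side back 0.88 284 251 [348. 131.  48.]
side back 0.82 364 188 [ 196. -254.    6.]
side back 0.74 278 146 [ 484. -329.   64.]
side edge_l 0.95 280 243 [358. 133.  73.]
side edge_l 0.94 277 146 [ 488. -332.   61.]
side edge_l 0.65 361 182 [ 207. -257.   24.]
side edge_r 0.95 280 243 [358. 133.  73.]
side edge_r 0.94 277 146 [ 488. -332.   61.]
side edge_r 0.65 361 182 [ 207. -257.   24.]
side collar_grip 0.96 199 250 [496. 286. 149.]
2.0 [ 212.12558842 -534.45222863  238.71834046] [-3.08568497e+00 -5.89934954e-01 -2.27639373e-05] -18.700000000000003
```

View pictures.

```bash
python3 - <<'E'
import cv2,numpy as np
im=cv2.imread('pics/top0.png'); cv2.imwrite('pics/t1.png',cv2.resize(im[110:310,130:420],None,fx=2.7,fy=2.7,interpolation=cv2.INTER_CUBIC))
im=cv2.imread('pics/side0.png'); cv2.imwrite('pics/s1.png',cv2.resize(im[90:384,110:420],None,fx=2,fy=2,interpolation=cv2.INTER_CUBIC))
E
```

```text
(no output)
```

View pics/t1.png

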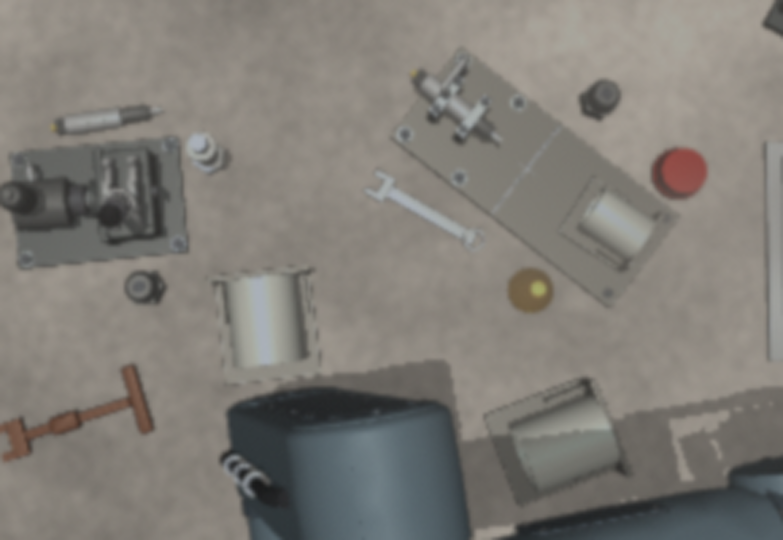

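View pics/s1.png

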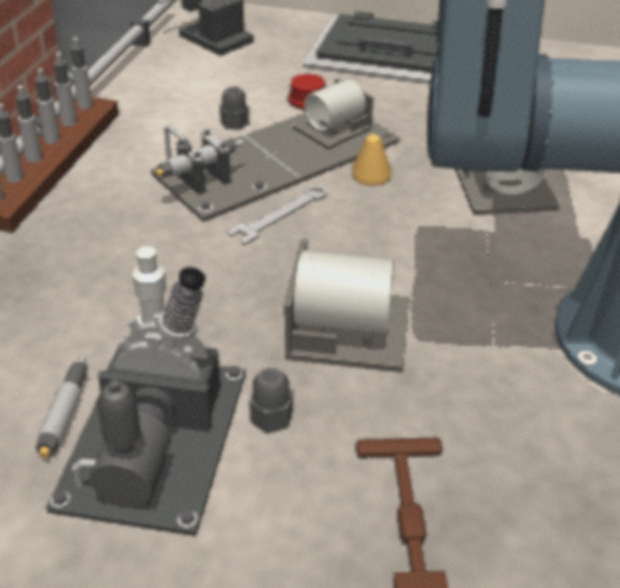

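The top crop shows the bedplate running diagonally, with the injector at (455,105), the scribed line at about (530,170) and the small collector on it at (615,225). The two big collectors at (265,320) and (560,445) are look-alikes. The drive is at (100,200), and its lever leans to -x. Next I rectify the bedplate and the drive.

```bash
cat >> h.py <<'E'
def ortho(im,n,x0,x1,y0,y1,z,s=2):
    # rows: x decreasing, cols: y decreasing ; s px/mm
    c=manip.calibration(n); K=np.array([[c['fx'],0,c['cx']],[0,c['fy'],c['cy']],[0,0,1]])
    R=np.array(c['R']);t=np.array(c['t'])
    H=K@np.c_[R[:,0],R[:,1],R[:,2]*z+t]   # (x,y,1)->px
    A=np.array([[0,-1/s,x1],[-1/s,0,y1],[0,0,1.]])
    return cv2.warpPerspective(im,H@A,(int((y1-y0)*s),int((x1-x0)*s)),flags=cv2.INTER_CUBIC|cv2.WARP_INVERSE_MAP)
def proj(n,P):
    c=manip.calibration(n); q=np.asarray(P,float)@np.array(c['R']).T+np.array(c['t'])
    return np.c_[q[:,0]/q[:,2]*c['fx']+c['cx'],q[:,1]/q[:,2]*c['fy']+c['cy']]
E
python3 - <<'E'
from h import *
T=np.load('top0.npy');S=np.load('side0.npy')
o=[]
for n in('top','side'):
    im=cv2.imread(f'pics/{n}0.png'); o.append(ortho(im,n,430,730,-440,-90,12,1.1))
cv2.imwrite('pics/o1.png',np.hstack(o))
for n,W in(('top',T),('side',S)):
    X=W.reshape(-1,3)
    b=X[(X[:,0]>420)&(X[:,0]<800)&(X[:,1]>-460)&(X[:,1]<-60)&(X[:,2]>7)&(X[:,2]<16)]
    sl=X[(X[:,0]>300)&(X[:,0]<800)&(X[:,1]>-100)&(X[:,1]<60)&(abs(X[:,2])<12)]
    print(n,'bed z',np.median(b[:,2]),'slab',np.median(sl[:,2]),sl[:,2].std())
    print(cv2.minAreaRect(b[:,:2].astype(np.float32)))
    c=manip.calibration(n); print('cam',-np.array(c['R']).T@np.array(c['t']),c['fx'])
    # drive
    d=X[(X[:,0]>350)&(X[:,0]<720)&(X[:,1]>170)&(X[:,1]<480)&(X[:,2]>95)]
    print('lever pts',len(d)); print(np.round(d[np.argsort(d[:,2])][::max(1,len(d)//25)]))
E
```

```text
top bed z 11.720182471329785 slab 0.5909410718850238 3.7489517592803696
((609.2017822265625, -260.3360290527344), (399.5160217285156, 377.175048828125), 89.76325225830078)
cam [ 356.73326587  -12.88691855 1545.87838268] 420.0414315526038
lever pts 452
[[568. 255.  95.]
 [571. 178. 101.]
 [556. 288. 104.]
 [511. 248. 107.]
 [497. 248. 109.]
 [587. 188. 111.]
 [572. 256. 114.]
 [518. 379. 120.]
 [517. 381. 124.]
 [505. 251. 130.]
 [514. 254. 134.]
 [593. 181. 138.]
 [589. 170. 141.]
 [523. 276. 144.]
 [508. 384. 148.]
 [504. 407. 150.]
 [530. 396. 154.]
 [517. 388. 157.]
 [518. 262. 160.]
 [517. 271. 164.]
 [509. 265. 177.]
 [502. 280. 182.]
 [481. 270. 198.]
 [484. 263. 202.]
 [500. 269. 206.]
 [496. 264. 211.]]
side bed z 9.27140945927021 slab -3.154066196990129 2.8410607749483483
((571.7786865234375, -272.875), (382.7568054199219, 286.35528564453125), 53.817020416259766)
cam [162.72568949 964.41942098 825.93688342] 475.8748787529892
lever pts 1759
[[533. 292.  95.]
 [496. 403.  98.]
 [556. 298. 100.]
 [552. 263. 102.]
 [544. 296. 104.]
 [566. 265. 106.]
 [599. 182. 108.]
 [565. 291. 109.]
 [514. 294. 113.]
 [576. 172. 118.]
 [586. 184. 122.]
 [497. 289. 125.]
 [575. 183. 129.]
 [510. 288. 133.]
 [581. 181. 135.]
 [487. 278. 139.]
 [498. 398. 143.]
 [499. 405. 147.]
 [508. 414. 151.]
 [525. 401. 154.]
 [490. 283. 159.]
 [490. 287. 167.]
 [487. 270. 173.]
 [509. 267. 179.]
 [478. 261. 198.]
 [491. 268. 203.]]
```

View pics/o1.png

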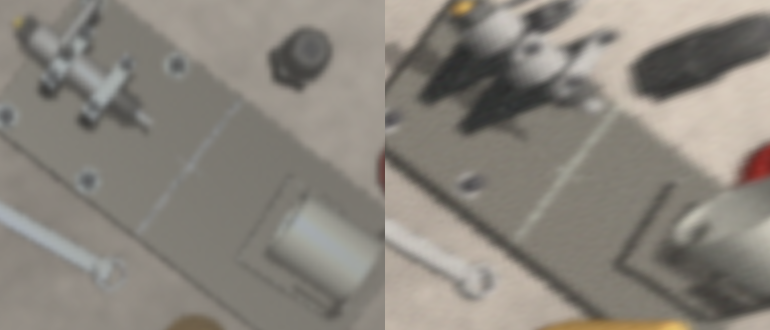

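The rectified views show the line running from (242,100) to (140,233) in the left (top) half. The foot's dark front edge runs from about (293,178) to (240,255). Now I do subpixel fits in the bed frame.

```bash
cat >> h.py <<'E'
def rect(im,n,o,yaw,z,ext,s=2):
    # image in frame at o (world xy) with yaw: cols = x from ext[0]..ext[1], rows = y from ext[3] down to ext[2]
    c=manip.calibration(n); K=np.array([[c['fx'],0,c['cx']],[0,c['fy'],c['cy']],[0,0,1]])
    R=np.array(c['R']);t=np.array(c['t'])
    H=K@np.c_[R[:,0],R[:,1],R[:,2]*z+t]
    B=np.array([[np.cos(yaw),-np.sin(yaw),o[0]],[np.sin(yaw),np.cos(yaw),o[1]],[0,0,1]])
    A=np.array([[1/s,0,ext[0]],[0,-1/s,ext[3]],[0,0,1.]])
    return cv2.warpPerspective(im,H@B@A,(int((ext[1]-ext[0])*s),int((ext[3]-ext[2])*s)),flags=cv2.INTER_CUBIC|cv2.WARP_INVERSE_MAP)
def linefit(im,n,o,yaw,z=12,y0=-70,y1=70,w=12,sign=1):
    # ridge (sign 1 bright, -1 dark) along y near x=0 of frame; returns x at y=0, slope
    g=rect(cv2.cvtColor(im,cv2.COLOR_BGR2GRAY).astype(np.float32)*sign,n,o,yaw,z,(-w,w,y0,y1),2)
    g=cv2.blur(g,(1,15)); xs=-w+np.arange(g.shape[1])/2; ys=y1-np.arange(g.shape[0])/2
    q=g-np.median(g,1,keepdims=True); q=np.clip(q-0.4*q.max(1,keepdims=True),0,None)
    x=(q*xs).sum(1)/q.sum(1)
    k=np.ones(len(x),bool)
    for _ in range(4):
        p=np.polyfit(ys[k],x[k],1); r=x-np.polyval(p,ys); k=abs(r)<2*max(r[k].std(),.2)
    return p[1],p[0],r[k].std()
E
python3 - <<'E'
from h import *
o0=np.array([578.6,-263.7]); yaw=np.arctan2(.793,.608)-0.0
yaw=np.arctan2(-(-310+217.3),0) if 0 else np.arctan2(120.9,92.7)
print('yaw0',yaw)
rs=[]
for n in('top','side'):
    im=cv2.imread(f'pics/{n}0.png'); o=o0.copy(); yw=yaw
    for _ in range(3):
        a,b,s=linefit(im,n,o,yw,w=14 if _==0 else 8)
        yw-=np.arctan(b); o=o+a*np.array([np.cos(yw),np.sin(yw)])
    print(n,o,yw,s); rs.append((o,yw))
o=(rs[0][0]); yw=rs[0][1]
out=[]
for n in('top','side'):
    im=cv2.imread(f'pics/{n}0.png'); out.append(rect(im,n,o,yw,12,(-210,60,-90,90),2.2))
cv2.imwrite('pics/b1.png',np.vstack(out)[:, :])
B=np.array([np.cos(yw),np.sin(yw)]);N=np.array([-B[1],B[0]])
for n in('top','side'):
    X=np.load(n+'0.npy').reshape(-1,3); d=X[:,:2]-o; q=np.c_[d@B,d@N,X[:,2]]
    q=q[(q[:,0]>-215)&(q[:,0]<-20)&(abs(q[:,1])<75)]
    c=q[q[:,2]>50]; print(n,len(c),cv2.minAreaRect(c[:,:2].astype(np.float32)),np.percentile(c[:,2],[50,98]),c.mean(0))
E
```

```text
yaw0 0.9166615109079576
top [ 579.70722624 -262.25579041] 0.9159557892461481 0.38373624261936345
side [ 580.61292032 -261.07165546] 0.9147654648892651 0.21171873974849556
top 448 ((-138.14187622070312, -5.266204833984375), (84.75738525390625, 88.58158874511719), 5.175325393676758) [81.54633449 91.76844252] [-139.6230716    -1.72499899   80.05613961]
side 387 ((-137.79949951171875, 1.7904052734375), (88.68600463867188, 90.37709045410156), 7.734347343444824) [71.98413774 86.00745376] [-137.09345768   12.24925753   71.00424492]
```

View pics/b1.png

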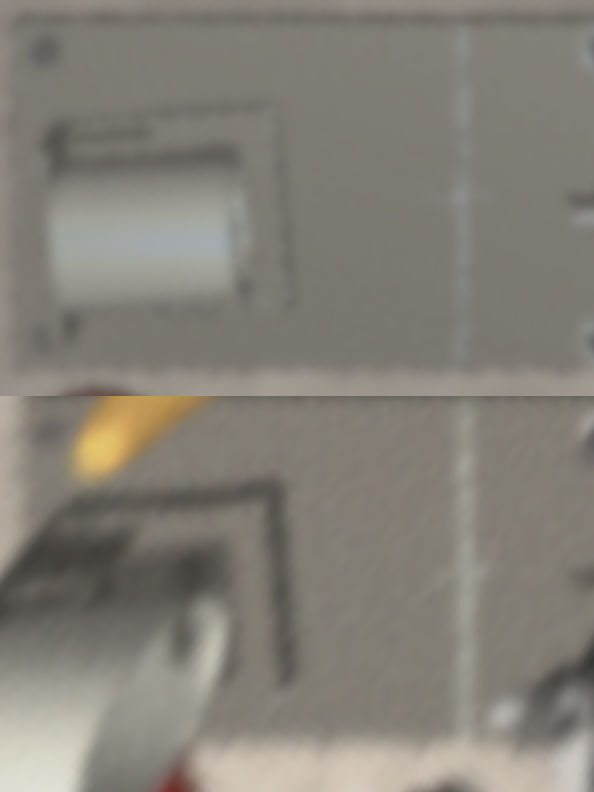

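```bash
cat >> h.py <<'E'
O=np.array([580.2,-261.7]); YAW=.9155
def b2w(p): return O+np.array([np.cos(YAW)*p[0]-np.sin(YAW)*p[1],np.sin(YAW)*p[0]+np.cos(YAW)*p[1]])
def w2b(P): d=np.asarray(P)[:2]-O; return np.array([np.cos(YAW)*d[0]+np.sin(YAW)*d[1],-np.sin(YAW)*d[0]+np.cos(YAW)*d[1]])
def to(p,Rt,half=True):
    s=manip.observe(); R=Ro.from_rotvec(s['tool_rot']); best=None
    for f in ((0,np.pi) if half else (0,)):
        G=Rt*Ro.from_rotvec([0,0,f]); d=(R.inv()*G).as_rotvec(degrees=True)
        if best is None or np.linalg.norm(d)<np.linalg.norm(best): best=d
    sh=R.inv().apply(np.asarray(p)-s['ee_pos'])/1000
    print('t',round(s['time'],2),'ee',np.round(s['ee_pos'],1),'shift',np.round(sh,4),'turn',np.round(best,2),'F',np.round(s['contact_force'],1),'open',round(s['opening'],1))
def down(yaw): # tool y along frame y at yaw
    return Ro.from_matrix(np.array([[np.cos(yaw),np.sin(yaw),0],[np.sin(yaw),-np.cos(yaw),0],[0,0,-1]]))
E
python3 - <<'E'
from h import *
p=b2w((-135,-6)); print(p)
to([*p,130],down(.99)); to([*p,37],down(.99)); print(manip.observe()['qpos'])
E
```

```text
[ 502.68898488 -372.39346202]
t 2.0 ee [ 212.1 -534.5  238.7] shift [ 0.3299 -0.0434  0.1087] turn [ -0.    -0.   -35.08] F [-0.1 -0.   0.8] open 88.1
t 2.0 ee [ 212.1 -534.5  238.7] shift [ 0.3298 -0.0434  0.2017] turn [ -0.    -0.   -35.08] F [-0.1 -0.   0.8] open 88.1
[-1.39929743e+00  1.80794648e-01  1.60699820e+00  1.44706308e-05
  1.35382065e+00 -2.06313962e-01]
```

>>> {"api": "carry_out", "payload": {"targets": [[0.055, -0.007, 0.018, 0, 0, -6, -1], [0.11, -0.014, 0.036, 0, 0, -12, -1], [0.165, -0.022, 0.054, 0, 0, -18, -1], [0.22, -0.029, 0.072, 0, 0, -24, -1], [0.275, -0.036, 0.09, 0, 0, -30, -1], [0.33, -0.0434, 0.1087, 0, 0, -35.1, -1], [0.33, -0.0434, 0.1087, 0, 0, -35.1, -1]]}}

```text
time: 2.88
ee_pos: [504.9, -368.9, 127.9]
tool_rot: [-2.757, -1.499, 0.0]
contact_force: [-0.1, -1.0, -0.6]
opening: 88.3
grip_force: 0.0
```

```bash
python3 - <<'E'
from h import *
p=b2w((-135,-6)); to([*p,37],down(.99))
E
```

```text
t 2.88 ee [ 504.9 -368.9  127.9] shift [-0.0043  0.0003  0.0909] turn [-0.17 -0.08  0.35] F [-0.1 -1.  -0.6] open 88.3
```

>>> {"api": "carry_out", "payload": {"targets": [[0, 0, 0.03, 0, 0, 0, -1], [0, 0, 0.06, 0, 0, 0, -1], [0, 0, 0.093, 0, 0, 0, -1], [0, 0, 0.093, 0, 0, 0, -1], [0, 0, 0.093, 0, 0, 0, -1]]}}

```text
time: 3.5
ee_pos: [503.1, -373.5, 38.4]
tool_rot: [2.763, 1.491, 0.0]
contact_force: [1.1, -0.5, 0.3]
opening: 88.2
grip_force: 0.0
```

```bash
python3 - <<'E'
from h import *
p=b2w((-135,-6)); to([*p,37],down(.99))
im,W=cloud('side','sg')
cv2.imwrite('pics/sg1.png',cv2.resize(im[90:230,190:350],None,fx=4,fy=4,interpolation=cv2.INTER_CUBIC))
E
```

```text
t 3.5 ee [ 503.1 -373.5   38.4] shift [ 0.0007 -0.0009  0.0014] turn [ 0.09  0.03 -0.02] F [ 1.1 -0.5  0.3] open 88.2
```

View pics/sg1.png

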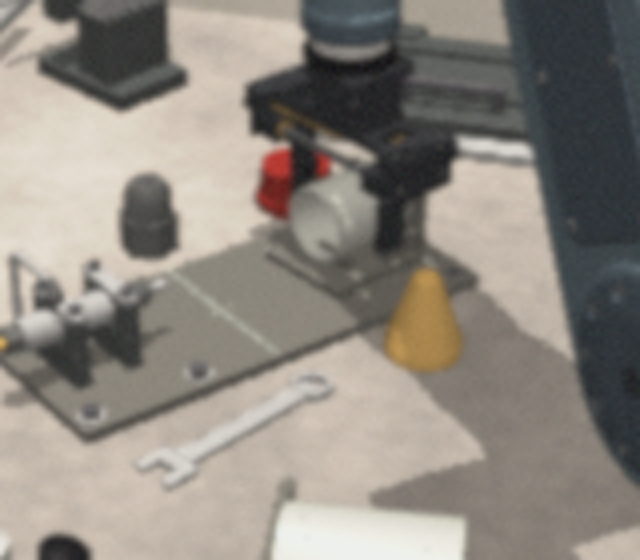

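The side view shows the fingers straddling the cup, with nothing else near them. Closing.

>>> {"api": "carry_out", "payload": {"targets": [[0, 0, 0, 0, 0, 0, 0.2], [0, 0, 0, 0, 0, 0, 0.6], [0, 0, 0, 0, 0, 0, 0.6], [0, 0, 0, 0, 0, 0, 0.6], [0, 0, 0, 0, 0, 0, 0.6], [0, 0, 0, 0, 0, 0, 0.6]], "force": 12}}

```text
time: 4.3
ee_pos: [502.3, -372.3, 39.1]
tool_rot: [-2.763, -1.493, 0.002]
contact_force: [-8.8, 5.6, 11.7]
opening: 66.2
grip_force: 13.4
```

```bash
cat >> h.py <<'E'
def look(tag):
    for n in('top','side'):
        im,_=cloud(n,tag+n)
        o=rect(im,n,O,YAW,12,(-140,40,-80,80),4)
        if n=='top': A=o
    return A,o
E
python3 - <<'E'
from h import *
s=manip.observe(); print(s['opening'],s['grip_force'],w2b(s['ee_pos']))
A,o=look('g'); cv2.imwrite('pics/g1.png',np.hstack([A,o])[:, :][::2,::2])
for P in ('collector',): print(manip.recognise('top',P)[:3])
E
```

```text
66.19458427301933 13.440529620274901 [-135.15620979   -5.62458359]
[{'point': [221.4, 217.5], 'p': 0.93}, {'point': [350.4, 281.1], 'p': 0.73}]
```

View pics/g1.png

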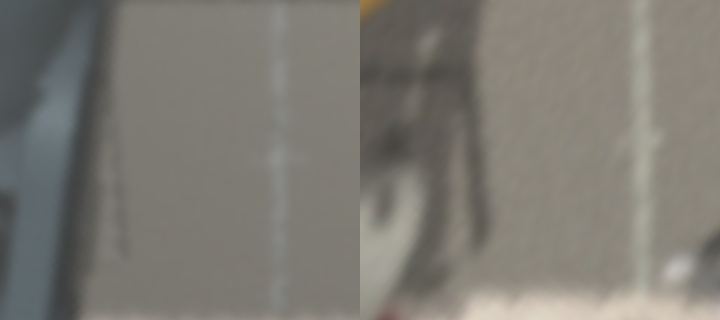

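```bash
python3 - <<'E'
from h import *
c=down(.99); p0=np.array([*b2w((-135,-6)),37])
for x,y,z,yw in((-66,-2,39,-.007),(-54,-2,39,-.007)):
    print(np.round(c.inv().apply(np.array([*b2w((x,y)),z])-p0)/1000,4),np.round((c.inv()*down(YAW+yw)).as_rotvec(degrees=True),2))
E
```

```text
[ 0.0691  0.0011 -0.002 ] [0.   0.   4.67]
[ 0.0811  0.002  -0.002 ] [0.   0.   4.67]
```

>>> {"api": "carry_out", "payload": {"targets": [[0.004, 0, -0.002, 0, 0, 0.3, 0.6], [0.011, 0, -0.002, 0, 0, 0.7, 0.6], [0.02, 0.0, -0.002, 0, 0, 1.3, 0.6], [0.03, 0, -0.002, 0, 0, 2, 0.6], [0.04, 0, -0.002, 0, 0, 2.8, 0.6], [0.05, 0.0005, -0.002, 0, 0, 3.5, 0.6], [0.06, 0.001, -0.002, 0, 0, 4.2, 0.6], [0.069, 0.001, -0.002, 0, 0, 4.7, 0.6]]}}

```text
time: 5.45
ee_pos: [542.0, -314.9, 39.3]
tool_rot: [2.823, 1.377, 0.0]
contact_force: [-1.7, -3.7, 0.9]
opening: 64.7
grip_force: 17.8
```

>>> {"api": "carry_out", "payload": {"targets": [[0, 0, 0, 0, 0, 0, 0.6], [0, 0, 0, 0, 0, 0, 0.6], [0, 0, 0, 0, 0, 0, 0.6]]}}

```text
time: 5.82
ee_pos: [542.5, -314.1, 39.4]
tool_rot: [-2.823, -1.378, -0.004]
contact_force: [3.0, 5.9, 4.2]
opening: 64.6
grip_force: 18.3
```

```bash
python3 - <<'E'
from h import *
s=manip.observe(); print(s['opening'],s['grip_force'],s['contact_force'],s['ee_pos'],w2b(s['ee_pos']))
R=Ro.from_rotvec(s['tool_rot']).as_matrix(); print('yaw rel',np.arctan2(R[1,0],R[0,0])-YAW)
A,o=look('h'); cv2.imwrite('pics/g2.png',np.hstack([A[:,200:],o[:,200:]])[::1,::1][40:600,:])
E
```

```text
64.62241686376714 18.256495934911072 [3.04668899 5.89062546 4.23108295] [ 542.45977995 -314.14247736   39.38906265] [-64.57860167  -2.03515297]
yaw rel -0.007220281329020528
```

View pics/g2.png

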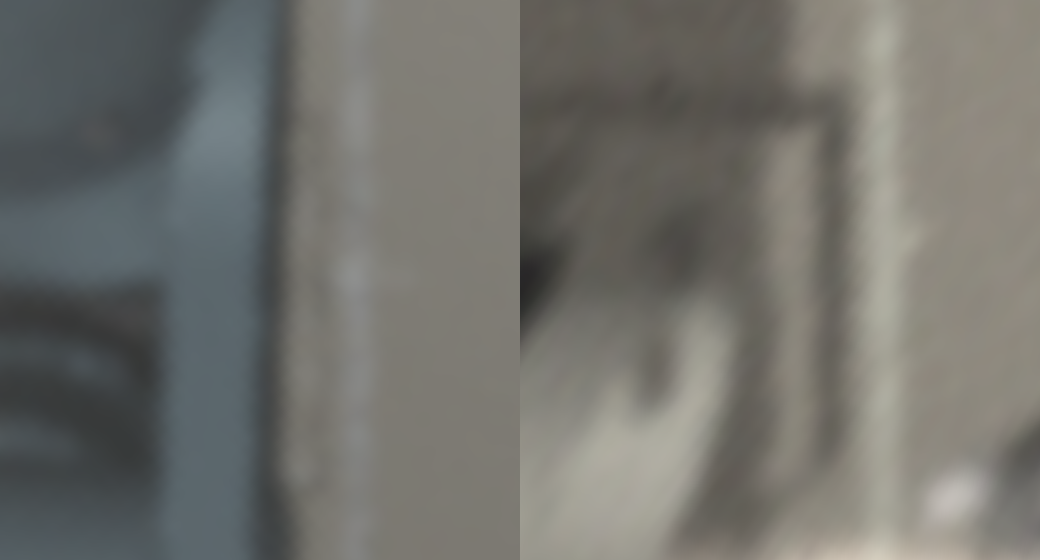

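```bash
cat >> h.py <<'E'
def prof(tag,lo=-20,hi=8,ys=((22,36),(8,22),(-8,8),(-22,-8),(-36,-22)),S=8):
    for n in('top','side'):
        im=cv2.imread(f'pics/{tag}{n}.png')
        g=rect(cv2.cvtColor(im,cv2.COLOR_BGR2GRAY).astype(np.float32),n,O,YAW,12,(lo,hi,-80,80),S)
        print(n,'x',list(range(lo,hi+1)))
        for a,b in ys:
            p=g[(80-b)*S:(80-a)*S].mean(0); d=np.gradient(p)
            print(a,b,[int(round(v)) for v in p[::S]],'maxgrad x',lo+d[:int((-2-lo)*S)].argmax()/S,'min x',lo+p[int(len(p)*.25):int((-2-lo)*S)].argmin()/S+(hi-lo)*.25,'line x',-4+p[int((-4-lo)*S):].argmax()/S)
E
python3 -c "
from h import *
prof('h')"
```

```text
top x [-20, -19, -18, -17, -16, -15, -14, -13, -12, -11, -10, -9, -8, -7, -6, -5, -4, -3, -2, -1, 0, 1, 2, 3, 4, 5, 6, 7, 8]
22 36 [78, 83, 91, 99, 106, 111, 114, 115, 116, 116, 117, 118, 120, 122, 124, 126, 127, 129, 131, 132, 133, 132, 131, 130, 128, 127, 126, 125] maxgrad x -17.625 min x -13.0 line x 0.125
8 22 [81, 89, 98, 106, 113, 118, 121, 121, 121, 119, 118, 118, 118, 120, 122, 124, 126, 127, 128, 129, 129, 129, 129, 128, 127, 126, 125, 125] maxgrad x -18.375 min x -9.125 line x 0.25
-8 8 [81, 89, 97, 105, 111, 115, 117, 116, 115, 114, 114, 116, 119, 123, 127, 130, 134, 136, 138, 138, 137, 135, 133, 131, 129, 127, 126, 126] maxgrad x -18.75 min x -10.625 line x -1.25
-22 -8 [88, 96, 105, 112, 117, 120, 121, 121, 120, 119, 118, 118, 119, 121, 123, 125, 128, 130, 132, 133, 134, 133, 131, 129, 127, 125, 124, 123] maxgrad x -19.0 min x -9.375 line x -0.125
-36 -22 [88, 96, 104, 111, 116, 119, 120, 120, 119, 118, 117, 117, 118, 120, 123, 125, 128, 130, 131, 132, 132, 131, 130, 127, 125, 124, 123, 122] maxgrad x -19.25 min x -9.625 line x -0.375
side x [-20, -19, -18, -17, -16, -15
[... 322 characters left out ...]
 97, 98, 102, 108, 116, 124, 132, 140, 148, 154, 160, 164, 167, 169, 168, 166, 163, 159, 156, 154] maxgrad x -7.5 min x -12.0 line x 1.25
-8 8 [131, 128, 123, 118, 112, 107, 102, 100, 99, 101, 105, 111, 118, 126, 133, 141, 147, 154, 160, 165, 169, 171, 170, 168, 164, 159, 154, 149] maxgrad x -7.25 min x -12.25 line x 1.25
-22 -8 [132, 129, 124, 119, 113, 107, 102, 100, 100, 102, 107, 114, 121, 128, 136, 143, 149, 154, 158, 162, 164, 165, 164, 161, 157, 153, 148, 144] maxgrad x -6.5 min x -12.5 line x 1.0
-36 -22 [132, 129, 125, 119, 114, 108, 104, 101, 102, 105, 110, 115, 122, 128, 134, 140, 146, 152, 158, 163, 166, 167, 167, 164, 160, 155, 150, 145] maxgrad x -7.375 min x -12.75 line x 1.25
```

>>> {"api": "carry_out", "payload": {"targets": [[0.001, 0, 0, 0, 0, -0.1, 0.6], [0.0025, 0, 0, 0, 0, -0.2, 0.6], [0.0045, 0, 0, 0, 0, -0.4, 0.6], [0.0065, 0, 0, 0, 0, -0.5, 0.6], [0.008, 0, 0, 0, 0, -0.5, 0.6], [0.009, 0, 0, 0, 0, -0.5, 0.6], [0.009, 0, 0, 0, 0, -0.5, 0.6], [0.009, 0, 0, 0, 0, -0.5, 0.6]]}}

```text
time: 6.92
ee_pos: [546.4, -309.7, 39.3]
tool_rot: [2.816, 1.39, -0.002]
contact_force: [-2.9, -3.8, 3.1]
opening: 64.5
grip_force: 18.0
```

```bash
python3 - <<'E'
from h import *
s=manip.observe(); print(s['opening'],s['grip_force'],s['contact_force'],s['ee_pos'],w2b(s['ee_pos']))
R=Ro.from_rotvec(s['tool_rot']).as_matrix(); print('yaw rel',np.arctan2(R[1,0],R[0,0])-YAW)
A,o=look('i'); prof('i')
E
```

```text
64.51351763172065 18.02905585616827 [-2.87927178 -3.79492147  3.06450837] [ 546.41447878 -309.70361959   39.25340223] [-58.64920553  -2.46569042]
yaw rel 0.0013954738302628389
top x [-20, -19, -18, -17, -16, -15, -14, -13, -12, -11, -10, -9, -8, -7, -6, -5, -4, -3, -2, -1, 0, 1, 2, 3, 4, 5, 6, 7, 8]
22 36 [117, 115, 111, 105, 98, 91, 85, 83, 84, 88, 95, 103, 109, 115, 119, 122, 125, 127, 130, 131, 132, 132, 131, 129, 128, 126, 125, 125] maxgrad x -9.5 min x -12.875 line x 0.25
8 22 [102, 99, 95, 89, 84, 79, 77, 78, 82, 88, 95, 102, 107, 111, 113, 115, 117, 120, 123, 126, 128, 129, 129, 128, 126, 125, 125, 124] maxgrad x -10.375 min x -13.0 line x 1.375
-8 8 [98, 96, 92, 88, 83, 79, 78, 80, 85, 92, 100, 107, 112, 116, 119, 122, 125, 129, 132, 134, 135, 134, 132, 130, 128, 127, 126, 126] maxgrad x -10.5 min x -13.0 line x -0.25
-22 -8 [95, 91, 87, 82, 78, 76, 77, 81, 87, 95, 103, 110, 115, 118, 120, 122, 124, 126, 129, 131, 132, 132, 131, 129, 127, 125, 124, 123] maxgrad x -10.875 min x -13.0 line x 0.375
-36 -22 [94, 90, 86, 81, 77, 75, 76, 79, 86, 93, 101, 107, 111, 115, 117, 119, 12
[... 465 characters left out ...]
20, 115, 110, 108, 108, 112, 118, 127, 137, 146, 154, 160, 164, 165, 164, 162, 159, 156, 154] maxgrad x -3.125 min x -7.625 line x 1.875
-8 8 [119, 123, 126, 129, 131, 131, 130, 127, 124, 119, 114, 109, 106, 106, 109, 115, 124, 134, 145, 154, 161, 166, 168, 167, 163, 159, 154, 150] maxgrad x -2.875 min x -7.375 line x 2.0
-22 -8 [110, 114, 118, 122, 126, 128, 129, 127, 123, 118, 113, 108, 105, 105, 108, 115, 124, 135, 145, 153, 159, 162, 162, 160, 157, 154, 149, 145] maxgrad x -3.375 min x -7.5 line x 1.5
-36 -22 [111, 117, 122, 126, 129, 131, 131, 129, 126, 121, 116, 111, 107, 106, 109, 114, 123, 133, 143, 151, 158, 162, 163, 161, 158, 154, 149, 145] maxgrad x -2.75 min x -7.25 line x 1.875
```

>>> {"api": "carry_out", "payload": {"targets": [[0.001, 0, 0, 0, 0, 0, 0.6], [0.002, 0, 0, 0, 0, 0, 0.6], [0.003, 0, 0, 0, 0, 0, 0.6], [0.0036, 0, 0, 0, 0, 0, 0.6], [0.0036, 0, 0, 0, 0, 0, 0.6], [0.0036, 0, 0, 0, 0, 0, 0.6]]}}

```text
time: 7.78
ee_pos: [548.6, -306.9, 39.3]
tool_rot: [2.816, 1.39, -0.002]
contact_force: [-3.3, -3.9, 2.1]
opening: 64.3
grip_force: 18.0
```

```bash
python3 - <<'E'
from h import *
s=manip.observe(); print(s['opening'],s['grip_force'],s['contact_force'],s['ee_pos'],w2b(s['ee_pos']))
R=Ro.from_rotvec(s['tool_rot']).as_matrix(); print('yaw rel',np.arctan2(R[1,0],R[0,0])-YAW)
A,o=look('j'); prof('j')
E
```

```text
64.30792049621108 18.020210196264088 [-3.33019522 -3.8670236   2.14199924] [ 548.62631107 -306.88509668   39.25186042] [-55.06661283  -2.50178854]
yaw rel 0.001376065585660724
top x [-20, -19, -18, -17, -16, -15, -14, -13, -12, -11, -10, -9, -8, -7, -6, -5, -4, -3, -2, -1, 0, 1, 2, 3, 4, 5, 6, 7, 8]
22 36 [118, 118, 118, 117, 115, 112, 107, 101, 94, 87, 83, 82, 84, 90, 97, 106, 113, 120, 124, 127, 128, 129, 128, 127, 127, 126, 125, 125] maxgrad x -5.375 min x -9.125 line x 0.75
8 22 [106, 106, 105, 104, 102, 100, 96, 91, 86, 81, 79, 80, 85, 92, 100, 108, 114, 119, 123, 125, 127, 128, 128, 127, 126, 125, 125, 124] maxgrad x -6.125 min x -9.75 line x 1.625
-8 8 [100, 100, 99, 98, 96, 93, 89, 84, 80, 77, 77, 80, 86, 95, 103, 112, 118, 123, 125, 127, 127, 127, 127, 127, 126, 126, 126, 126] maxgrad x -6.375 min x -10.5 line x 0.75
-22 -8 [100, 100, 99, 98, 96, 94, 90, 85, 81, 78, 78, 81, 87, 96, 105, 113, 120, 125, 128, 129, 130, 129, 128, 127, 125, 124, 123, 123] maxgrad x -6.625 min x -10.375 line x -0.375
-36 -22 [100, 100, 99, 98, 96, 93, 90, 85, 81, 79, 79, 82, 88, 96, 104, 111, 116,
[... 466 characters left out ...]
, 131, 128, 124, 121, 118, 118, 119, 124, 130, 137, 144, 150, 153, 155, 155, 154, 153, 152] maxgrad x -2.125 min x -5.25 line x 3.625
-8 8 [103, 106, 111, 115, 119, 123, 127, 130, 131, 131, 129, 127, 124, 122, 119, 118, 119, 122, 128, 135, 142, 149, 154, 156, 156, 155, 152, 149] maxgrad x -2.125 min x -4.875 line x 3.5
-22 -8 [101, 104, 107, 111, 116, 120, 124, 128, 130, 131, 130, 128, 124, 120, 117, 116, 117, 121, 127, 133, 140, 146, 150, 152, 152, 150, 147, 145] maxgrad x -2.125 min x -5.0 line x 3.375
-36 -22 [101, 103, 106, 109, 113, 118, 123, 127, 130, 131, 130, 128, 125, 121, 118, 116, 116, 119, 123, 128, 134, 140, 145, 148, 149, 148, 146, 143] maxgrad x -14.625 min x -4.625 line x 4.0
```

>>> {"api": "carry_out", "payload": {"targets": [[0, 0, 0, 0, 0, 0, 0.3], [0, 0, 0, 0, 0, 0, -0.5], [0, 0, 0, 0, 0, 0, -1], [0, 0, 0, 0, 0, 0, -1], [0, 0, -0.005, 0, 0, 0, -1], [0, 0, -0.035, 0, 0, 0, -1], [0, 0, -0.09, 0, 0, 0, -1], [0, 0, -0.15, 0, 0, 0, -1]]}}

```text
time: 8.88
ee_pos: [548.5, -304.3, 189.5]
tool_rot: [-2.814, -1.39, 0.001]
contact_force: [0.5, -1.1, -0.3]
opening: 88.2
grip_force: 0.0
```

>>> {"api": "carry_out", "payload": {"targets": [[-0.05, -0.05, -0.02, 0, 0, 0, -1], [-0.1, -0.1, -0.02, 0, 0, 0, -1], [-0.14, -0.14, -0.02, 0, 0, 0, -1], [-0.18, -0.18, -0.02, 0, 0, 0, -1], [-0.18, -0.18, -0.02, 0, 0, 0, -1]]}}

```text
time: 9.5
ee_pos: [294.1, -338.6, 208.9]
tool_rot: [-2.819, -1.385, 0.001]
contact_force: [0.5, 0.4, 0.2]
opening: 88.2
grip_force: 0.0
```

```bash
python3 - <<'E'
from h import *
s=manip.observe(); print(s['contact_force'],s['ee_pos'])
A,o=look('k'); prof('k'); cv2.imwrite('pics/k1.png',np.hstack([A[:,200:],o[:,200:]])[40:600])
E
```

```text
[0.4965976  0.36389294 0.20068953] [ 294.0978824  -338.56044182  208.86531252]
top x [-20, -19, -18, -17, -16, -15, -14, -13, -12, -11, -10, -9, -8, -7, -6, -5, -4, -3, -2, -1, 0, 1, 2, 3, 4, 5, 6, 7, 8]
22 36 [129, 129, 129, 129, 129, 129, 129, 129, 129, 130, 130, 131, 131, 131, 131, 131, 131, 131, 131, 132, 132, 132, 131, 131, 130, 129, 129, 128] maxgrad x -10.625 min x -13.0 line x -0.125
8 22 [117, 120, 123, 126, 127, 128, 129, 129, 129, 129, 129, 129, 130, 130, 130, 130, 130, 129, 130, 130, 130, 131, 130, 130, 129, 128, 128, 127] maxgrad x -19.375 min x -13.0 line x 0.875
-8 8 [143, 140, 138, 135, 133, 131, 129, 129, 129, 129, 129, 129, 129, 130, 131, 131, 132, 132, 131, 131, 130, 130, 130, 130, 129, 129, 129, 128] maxgrad x -6.375 min x -10.625 line x -3.5
-22 -8 [155, 149, 143, 137, 133, 130, 128, 127, 127, 127, 128, 129, 129, 130, 131, 132, 133, 133, 134, 133, 133, 132, 130, 129, 128, 127, 126, 126] maxgrad x -5.5 min x -12.25 line x -2.0
-36 -22 [145, 140, 136, 133, 131, 129, 127, 127, 126, 126, 126, 127, 127, 126, 126, 127, 127, 128, 128, 129, 130, 130, 129, 128, 127, 126, 
[... 420 characters left out ...]
, 125, 122, 118, 114, 111, 110, 112, 117, 124, 131, 138, 143, 147, 149, 149, 148, 147, 145] maxgrad x -2.125 min x -5.25 line x 3.75
-8 8 [126, 128, 129, 131, 132, 132, 132, 131, 130, 128, 126, 123, 119, 116, 113, 112, 113, 117, 123, 130, 136, 142, 146, 148, 148, 146, 144, 141] maxgrad x -2.125 min x -5.125 line x 3.625
-22 -8 [124, 127, 130, 131, 131, 131, 130, 130, 129, 128, 125, 122, 118, 115, 112, 112, 113, 117, 122, 128, 134, 139, 143, 144, 144, 142, 140, 138] maxgrad x -2.125 min x -5.25 line x 3.25
-36 -22 [126, 129, 130, 131, 132, 132, 132, 131, 130, 129, 126, 123, 119, 115, 111, 109, 108, 110, 115, 120, 127, 133, 137, 140, 141, 140, 139, 137] maxgrad x -2.125 min x -4.375 line x 4.0
```

View pics/k1.png

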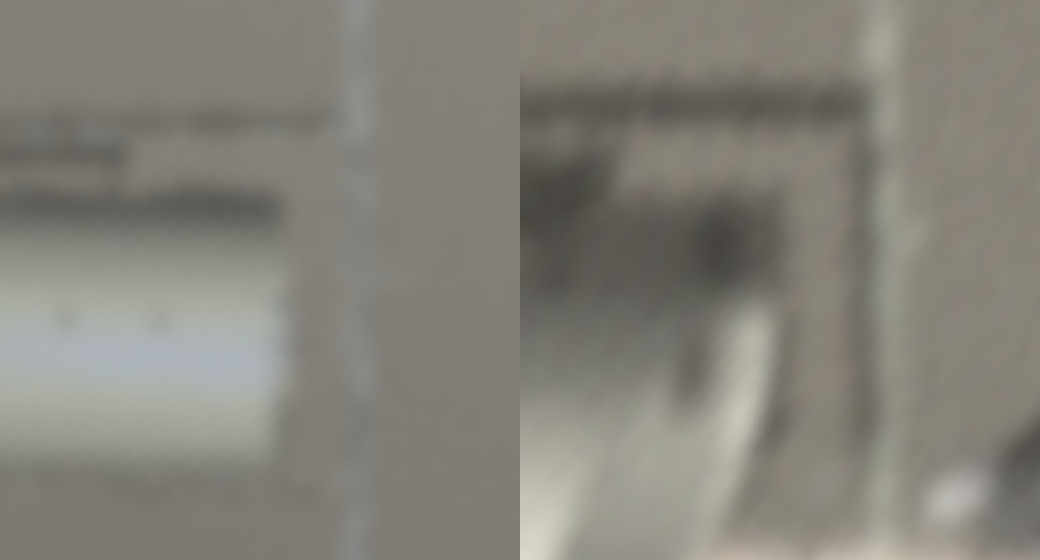

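The foot's front edge sits on the line in both halves, with the line partly covered from y = +45 to -45. A quick model fit should give the residual.

```bash
python3 - <<'E'
from h import *
from scipy.optimize import least_squares
from scipy.ndimage import gaussian_filter1d as gf
S=8;lo,hi=-16,16;x=np.arange(lo,hi,1/S)
box=lambda a,b:np.clip((x-a)*S+.5,0,1)*np.clip((b-x)*S+.5,0,1)
def prof1(tag,n,a,b):
    g=rect(cv2.cvtColor(cv2.imread(f'pics/{tag}{n}.png'),cv2.COLOR_BGR2GRAY).astype(np.float32),n,O,YAW,12,(lo,hi,-80,80),S)
    return g[(80-b)*S:(80-a)*S].mean(0)
for n,w in(('side',7.8),('top',.8)):
    segs=((25,38),(10,25),(-5,10),(-20,-5),(-35,-20)) if n=='side' else ((35,42),(27,36),(10,20),(-5,8),(-20,-8),(-36,-24))
    ref=[]
    for a,b in segs:
        p=prof1('0',n,a,b) if 0 else None
        im=None
        g=rect(cv2.cvtColor(cv2.imread(f'pics/{n}0.png'),cv2.COLOR_BGR2GRAY).astype(np.float32),n,O,YAW,12,(lo,hi,-80,80),S)
        p=g[(80-b)*S:(80-a)*S].mean(0)
        f=lambda q:gf(q[0]+q[4]*x+q[1]*box(q[2]-1,q[2]+1),abs(q[3])*S,mode='nearest')-p
        r=least_squares(f,[np.median(p),30,0,2.5,0]).x; B,l,L,sg,_=r
        out=[]
        for tag in(['h','i','j','k'] if n=='side' else ['k']):
            pk=prof1(tag,n,a,b); m=(x>-14)&(x<9)
            def fk(q):
                e=q[0]; t=q[1]*box(-99,e-w)+q[2]*box(e-w,e)+q[3]*box(e,99)+l*box(max(L-1,e),max(L+1,e))
                return (gf(t,sg*S,mode='nearest')-pk)[m]
            best=min((least_squares(fk,[e0,130,100,B],diff_step=1e-3) for e0 in(-8,-4,-2,0,1,2)),key=lambda r:r.cost)
            out.append((tag,round(best.x[0]-L,2),round(np.sqrt(2*best.cost/m.sum()),1)))
        print(n,a,b,'L',round(L,2),'sg',round(sg,2),'l',round(l),out)
E
```

```text
side 25 38 L 0.58 sg 3.71 l 106 [('h', np.float64(-8.83), np.float64(2.1)), ('i', np.float64(-4.97), np.float64(1.7)), ('j', np.float64(-0.58), np.float64(1.6)), ('k', np.float64(-0.58), np.float64(1.4))]
side 10 25 L 1.02 sg 4.01 l 129 [('h', np.float64(-9.28), np.float64(0.9)), ('i', np.float64(-5.06), np.float64(1.4)), ('j', np.float64(-0.96), np.float64(1.5)), ('k', np.float64(-0.97), np.float64(1.6))]
side -5 10 L 1.68 sg 4.27 l 153 [('h', np.float64(-1.0), np.float64(1.3)), ('i', np.float64(-5.9), np.float64(2.1)), ('j', np.float64(-0.92), np.float64(1.9)), ('k', np.float64(-1.16), np.float64(1.1))]
side -20 -5 L 0.62 sg 3.83 l 134 [('h', np.float64(-1.0), np.float64(1.5)), ('i', np.float64(-4.31), np.float64(1.9)), ('j', np.float64(-0.48), np.float64(2.8)), ('k', np.float64(-0.62), np.float64(1.0))]
side -35 -20 L 1.04 sg 3.7 l 127 [('h', np.float64(-1.42), np.float64(1.0)), ('i', np.float64(-4.32), np.float64(1.4)), ('j', np.float64(-0.25), np.float64(2.3)), ('k', np.float64(-0.4), np.float64(1.1))]
top 35 42 L -0.79 sg 3.01 l 53 [('k', np.float64(-7.57), np.float64(1.0))]
top 27 36 L -0.48 sg 2.75 l 28 [('k', np.float64(0.92), np.float64(0.6))]
top 10 20 L 0.15 sg 3.04 l 19 [('k', np.float64(2.71), np.float64(0.3))]
top -5 8 L -1.3 sg 3.26 l 57 [('k', np.float64(0.99), np.float64(0.5))]
top -20 -8 L -0.44 sg 2.92 l 45 [('k', np.float64(0.28), np.float64(1.1))]
top -36 -24 L -0.64 sg 3.17 l 41 [('k', np.float64(-0.6), np.float64(0.1))]
```

The collector is on the line to within about 1 mm and square, so I accept it. Next is the drive pose.

```bash
python3 - <<'E'
from h import *
Xs={}
for n in('top','side'):
    im,W=cloud(n,'d'+n); X=W.reshape(-1,3); Xs[n]=X
    box=(X[:,0]>440)&(X[:,0]<625)&(X[:,1]>195)&(X[:,1]<460)
    b=X[box&(X[:,2]>5)&(X[:,2]<90)]
    print(n,'rect',cv2.minAreaRect(b[:,:2].astype(np.float32)),b[:,2].min())
    h=b[(b[:,2]<30)]; print('base z',np.histogram(h[:,2],bins=range(5,31,3)))
    c=X[box&(X[:,1]<330)&(X[:,2]>182)]; print('cap',len(c),np.median(c,0),c.min(0),c.max(0))
    c=X[box&(X[:,1]<330)&(X[:,2]>120)&(X[:,2]<175)]; print('collar',len(c),np.median(c,0)); 
    c=c-c.mean(0); print(np.linalg.svd(c,full_matrices=False)[2][0])
    c=X[box&(X[:,1]>350)&(X[:,2]>152)]; print('damper',len(c),np.median(c,0),c.min(0),c.max(0))
for n in('top','side'):
    im=cv2.imread(f'pics/d{n}.png'); o=ortho(im,n,400,640,180,470,10,1.35)
    out=o if n=='top' else np.hstack([out,o])
cv2.imwrite('pics/d1.png',out)
E
```

```text
top rect ((532.708251953125, 327.8103332519531), (263.798095703125, 184.5784454345703), 89.85042572021484) 5.016504463791665
base z (array([329, 452, 374, 182,  65,  26,  19,   6]), array([ 5,  8, 11, 14, 17, 20, 23, 26, 29]))
cap 74 [489.90035438 265.08544827 203.13936475] [474.52461717 252.83309703 182.32765489] [511.83130106 279.94132617 212.42810988]
collar 85 [518.84132209 257.14193425 139.59563725]
[-0.57907543 -0.31269785  0.75292211]
damper 54 [516.74335665 397.18656087 157.76643657] [503.4649741  385.44721475 152.69693354] [530.46311846 412.87127675 169.96599271]
side rect ((536.7554931640625, 325.3975830078125), (187.91322326660156, 231.77146911621094), 6.257426738739014) 5.0008505604146265
base z (array([1568,  693,  116,  136,  102,   77,   53,   53]), array([ 5,  8, 11, 14, 17, 20, 23, 26, 29]))
cap 134 [483.60359126 273.60135649 198.85291195] [471.81496577 255.98371845 182.43761418] [505.67965331 284.00415724 204.85045184]
collar 415 [497.08053821 284.09008916 144.92533177]
[ 0.55312758  0.14752857 -0.81993   ]
damper 101 [511.97549495 404.01932067 154.9921929 ] [502.43972566 390.38754701 152.03497747] [525.3014576  413.4696346  164.65790794]
```

View pics/d1.png

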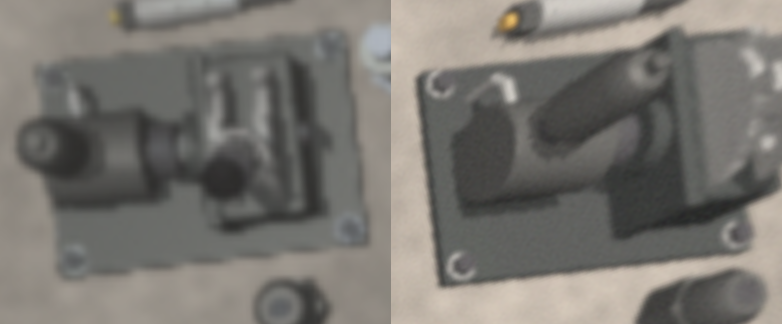

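Base corners in the rectified top view are (38,66), (345,32), (367,243) and (60,278), which gives a yaw of about 0.107 and an origin near (530,270). The black lever cap is at (224,180). I triangulate the cap to get the lever angle.

```bash
python3 - <<'E'
from h import *
g0=np.array([488.6,266,198])
rays=[]
for n in('top','side'):
    im=cv2.imread(f'pics/d{n}.png'); u,v=np.round(proj(n,[g0])[0]).astype(int); r=9
    g=im[v-r:v+r+1,u-r:u+r+1].max(2).astype(float); print(n,u,v); print(g[::2,::2].astype(int))
    m=(g<50); k,lab,st,ce=cv2.connectedComponentsWithStats(m.astype(np.uint8))
    for i in range(1,k):
        if st[i,4]>8: print(st[i],ce[i]+[u-r,v-r])
E
```

```text
top 170 190
[[ 74  93  81 118 155 128 108 114 123 129]
 [ 88 104  91 111 114  95  88  84 108 115]
 [ 78  89  84  95  72  71  78  82  93 125]
 [ 61  64  72  60  52  51  54  72  73 100]
 [ 64  63  58  47  49  48  46  61  86 100]
 [100  99  92  51  46  47  46  64  77  86]
 [108 109 104  73  54  53  64  91  76  74]
 [109 109 106  98  89  96  99 109 101  75]
 [110 110 109 100  87  85  87  84  78  62]
 [109 110 110  98  77  50  51  68  84  98]]
[ 6  7  8  5 28] [170.53571429 190.28571429]
side 204 227
[[190 198 201 203 201 196 189 188 195 199]
 [194 196 201 199 197 192 190 187 193 196]
 [194 192 194 191 179 173 182 191 196 197]
 [194 195 181 123  75  69  86 141 189 199]
 [186 192 136  50  42  44  40  45 120 190]
 [188 192 129  48  59  55  42  36  57 170]
 [195 186 116  44  56  55  44  37  58 175]
 [181 129  94  50  36  40  34  33 100 191]
 [161 106  96 106  76  48  38  64 156 190]
 [141 101  99 100 112  95  69  72 136 186]]
[ 6  7 11 10 72] [205.91666667 229.375     ]
```

```bash
python3 - <<'E'
from h import *
from scipy.optimize import least_squares
t=lambda P:np.r_[proj('top',[P])[0]-[170.6,190.0],proj('side',[P])[0]-[205.8,229.1]]
r=least_squares(t,[488,266,198]); P=r.x; print('cap',P,r.fun)
yaw=.107; o=np.array([530.1,270.5]); d=P[:2]-o
l=[np.cos(yaw)*d[0]+np.sin(yaw)*d[1],-np.sin(yaw)*d[0]+np.cos(yaw)*d[1],P[2]-62]
print('local',l,'len',np.hypot(l[0],l[2]),'lean',np.arctan2(-l[0],l[2]))
s=manip.observe();print(s['time'],s['qpos'])
E
```

```text
cap [486.73588614 265.61290763 191.58103477] [ 0.12845398  0.42969742 -0.28597817 -0.03288146]
local [np.float64(-43.63803437768778), np.float64(-0.2280314571076838), np.float64(129.5810347696764)] len 136.73157139566686 lean 0.32483363092414275
9.7 [-1.11433507e+00 -7.56939951e-02  1.93776632e+00  5.94467070e-04
  1.27909527e+00 -4.61194894e-01]
```

```bash
cat >> h.py <<'E'
PV=np.array([530.1,270.5,62.]); DY=.107
def lev(a,r): # a lean to -x, r grasp radius
    c,s=np.cos(DY),np.sin(DY); X=np.array([c,s,0]);Y=np.array([-s,c,0]);u=-np.sin(a)*X+np.cos(a)*np.array([0,0,1])
    z=-u; y=-Y; x=np.cross(y,z)
    return PV+(r-18.7)*u, Ro.from_matrix(np.c_[x,y,z])
E
python3 - <<'E'
from h import *
for a,r in((.32,200),(.32,111)):
    p,R=lev(a,r); print(p); to(p,R)
E
```

```text
[473.39524468 264.40932939 234.0963813 ]
t 9.7 ee [ 297.8 -338.7  209.2] shift [ 0.5857 -0.2271 -0.0248] turn [-7.4  17.28 46.04] F [-0.5 -0.2 -0.9] open 88.1
[501.2315559  267.39923388 149.61442909]
t 9.7 ee [ 297.8 -338.7  209.2] shift [ 0.605  -0.2069  0.0597] turn [-7.4  17.28 46.04] F [-0.5 -0.2 -0.9] open 88.1
```

>>> {"api": "carry_out", "payload": {"targets": [[0.03, -0.012, -0.03, 0, 0, 4, -1], [0.07, -0.027, -0.05, 0, 0, 8, -1], [0.12, -0.046, -0.06, -1, 2, 12, -1], [0.17, -0.066, -0.06, -2, 4, 16, -1], [0.22, -0.085, -0.06, -3, 6, 20, -1], [0.27, -0.105, -0.06, -4, 8, 25, -1], [0.32, -0.124, -0.06, -4.5, 10, 30, -1], [0.37, -0.143, -0.06, -5, 11.5, 33, -1]]}}

```text
time: 10.7
ee_pos: [409.1, 44.9, 269.6]
tool_rot: [-3.067, -0.525, -0.34]
contact_force: [0.5, -0.4, -0.7]
opening: 88.3
grip_force: 0.0
```

>>> {"api": "carry_out", "payload": {"targets": [[0, 0, 0, 0, 0, 0, -1], [0, 0, 0, 0, 0, 0, -1]]}}

```text
time: 10.95
ee_pos: [408.5, 42.7, 269.0]
tool_rot: [-3.067, -0.53, -0.336]
contact_force: [0.2, -0.5, -0.5]
opening: 87.9
grip_force: 0.0
```

```bash
python3 - <<'E'
from h import *
p,R=lev(.32,200); to(p,R); print(manip.observe()['qpos'])
E
```

```text
t 10.95 ee [408.5  42.7 269. ] shift [ 0.1256 -0.1883  0.058 ] turn [-2.09  5.9  13.26] F [ 0.2 -0.5 -0.5] open 87.9
[-0.26703001 -0.41899526  2.09759911  0.10477855  1.27384508  0.94009889]
```

>>> {"api": "carry_out", "payload": {"targets": [[0.02, -0.035, 0.0, 0, 1, 2, -1], [0.045, -0.07, 0.005, -0.5, 2, 5, -1], [0.07, -0.105, 0.015, -1, 3, 8, -1], [0.095, -0.14, 0.03, -1.5, 4.5, 10, -1], [0.115, -0.17, 0.045, -2, 5.5, 12, -1], [0.1256, -0.1883, 0.058, -2.1, 5.9, 13.3, -1], [0.1256, -0.1883, 0.058, -2.1, 5.9, 13.3, -1], [0.1256, -0.1883, 0.058, -2.1, 5.9, 13.3, -1]]}}

```text
time: 11.95
ee_pos: [474.6, 262.0, 234.3]
tool_rot: [-3.082, -0.156, -0.498]
contact_force: [-0.0, -0.4, -0.3]
opening: 88.4
grip_force: 0.0
```

```bash
python3 - <<'E'
from h import *
p,R=lev(.32,200); to(p,R); p,R=lev(.32,111); to(p,R);print(manip.observe()['qpos'])
im,_=cloud('side','e'); cv2.imwrite('pics/e1.png',cv2.resize(im[150:320,110:310],None,fx=3.5,fy=3.5,interpolation=cv2.INTER_CUBIC))
E
```

```text
t 11.95 ee [474.6 262.  234.3] shift [-0.001  -0.0025 -0.0001] turn [ 0.12 -0.01 -0.3 ] F [-0.  -0.4 -0.3] open 88.4
t 11.95 ee [474.6 262.  234.3] shift [-0.001  -0.0027  0.0889] turn [ 0.12 -0.01 -0.3 ] F [-0.  -0.4 -0.3] open 88.4
[ 0.32674832 -0.0792301   1.92141024 -0.08475564  0.98850066  1.83171066]
```

View pics/e1.png

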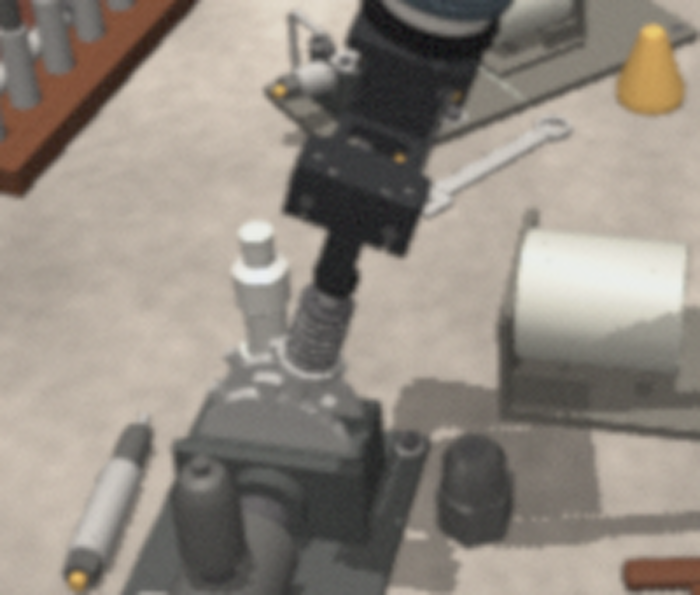

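The tool axis lines up with the lever: finger at about (345,250), collar sleeve at (320,330). The near finger will pass on the +y side. Descending.

>>> {"api": "carry_out", "payload": {"targets": [[-0.001, -0.001, 0.025, 0, 0, 0, -1], [-0.001, -0.001, 0.05, 0, 0, 0, -1], [-0.001, -0.001, 0.07, 0, 0, 0, -1], [-0.001, -0.001, 0.083, 0, 0, 0, -1], [-0.001, -0.001, 0.088, 0, 0, 0, -1], [-0.001, -0.001, 0.088, 0, 0, 0, -1]]}}

```text
time: 12.75
ee_pos: [500.9, 267.0, 150.7]
tool_rot: [-3.081, -0.157, -0.499]
contact_force: [-1.1, 0.1, 0.1]
opening: 88.0
grip_force: 0.0
```

>>> {"api": "carry_out", "payload": {"targets": [[0, 0, 0, 0, 0, 0, 0], [0, 0, 0, 0, 0, 0, 0.9], [0, 0, 0, 0, 0, 0, 0.9], [0, 0, 0, 0, 0, 0, 0.9], [0, 0, 0, 0, 0, 0, 0.9], [0, 0, 0, 0, 0, 0, 0.9], [0, 0, 0, 0, 0, 0, 0.9], [0, 0, 0, 0, 0, 0, 0.9]], "force": 35}}

```text
time: 13.75
ee_pos: [500.4, 268.8, 150.4]
tool_rot: [-3.078, -0.158, -0.499]
contact_force: [-0.1, 8.7, -1.8]
opening: 33.1
grip_force: 35.0
```

```bash
cat >> h.py <<'E'
def st(a,r):
    s=manip.observe(); R=Ro.from_rotvec(s['tool_rot']); 
    c,q=np.cos(DY),np.sin(DY); d=s['ee_pos']-18.7*R.as_matrix()[:,2]-PV; l=np.array([c*d[0]+q*d[1],-q*d[0]+c*d[1],d[2]])
    print('t',round(s['time'],2),'grasp local',np.round(l,1),'rad',round(np.hypot(l[0],l[2]),1),'lean',round(np.arctan2(-l[0],l[2]),3),'Ftool',np.round(R.inv().apply(s['contact_force']),1),'open',round(s['opening'],1),'grip',round(s['grip_force'],1))
    p,Rt=lev(a,r); to(p,Rt)
E
python3 -c "
from h import *
st(.32,111)"
```

```text
t 13.75 grasp local [-35.6   1.5 106.2] rad 112.0 lean 0.324 Ftool [ 0.2 -8.7  2. ] open 33.1 grip 35.0
t 13.75 ee [500.4 268.8 150.4] shift [0.0004 0.0015 0.001 ] turn [-0.09 -0.08 -0.26] F [-0.1  8.7 -1.8] open 33.1
```

>>> {"api": "carry_out", "payload": {"targets": [[0, -0.001, -0.003, 0, 0, 0, 0.9], [0, -0.002, -0.006, 0, 0, 0, 0.9], [0, -0.002, -0.009, 0, 0, 0, 0.9], [0, -0.002, -0.012, 0, 0, 0, 0.9], [0, -0.002, -0.012, 0, 0, 0, 0.9], [0, -0.002, -0.012, 0, 0, 0, 0.9]]}}

```text
time: 14.5
ee_pos: [496.7, 268.7, 161.7]
tool_rot: [-3.081, -0.158, -0.498]
contact_force: [4.2, 0.6, -3.8]
opening: 32.9
grip_force: 35.0
```

```bash
python3 -c "
from h import *
st(.32,123)"
```

```text
t 14.5 grasp local [-39.3   1.8 117.4] rad 123.9 lean 0.323 Ftool [ 2.8 -0.1  4.9] open 32.9 grip 35.0
t 14.5 ee [496.7 268.7 161.7] shift [0.0004 0.0018 0.0009] turn [ 0.07 -0.04 -0.25] F [ 4.2  0.6 -3.8] open 32.9
```

>>> {"api": "carry_out", "payload": {"targets": [[0, 0, -0.001, 0, 0, 0, 0.9], [0, 0, -0.002, 0, 0, 0, 0.9], [0, 0, -0.002, 0, 0, 0, 0.9], [0, 0, -0.002, 0, 0, 0, 0.9]]}}

```text
time: 15.0
ee_pos: [496.0, 268.6, 163.6]
tool_rot: [-3.081, -0.158, -0.498]
contact_force: [4.1, -0.3, -4.8]
opening: 33.1
grip_force: 35.0
```

```bash
python3 -c "
from h import *
st(.32,125)
import numpy as np
p0,R0=lev(.32,125)
for a in(.24,.12,0,-.15,-.3,-.45,-.5):
    p,R=lev(a,125); print(a,np.round(R0.inv().apply(p-p0)/1000,4),np.round((R0.inv()*R).as_rotvec(degrees=True),2))"
```

```text
t 15.0 grasp local [-40.    1.8 119.3] rad 125.9 lean 0.324 Ftool [2.4 0.7 5.8] open 33.1 grip 35.0
t 15.0 ee [496.  268.6 163.6] shift [0.0004 0.0018 0.0009] turn [ 0.08 -0.03 -0.24] F [ 4.1 -0.3 -4.8] open 33.1
0.24 [ 0.0085 -0.      0.0003] [ 0.   -4.58  0.  ]
0.12 [0.0211 0.     0.0021] [  0.   -11.46   0.  ]
0 [ 0.0334 -0.      0.0054] [  0.   -18.33   0.  ]
-0.15 [ 0.0481 -0.      0.0115] [  0.   -26.93   0.  ]
-0.3 [ 0.0618 -0.      0.0198] [  0.   -35.52   0.  ]
-0.45 [ 0.074 -0.     0.03 ] [  0.   -44.12   0.  ]
-0.5 [0.0777 0.     0.0338] [ -0.   -46.98   0.  ]
```

>>> {"api": "carry_out", "payload": {"targets": [[0.004, 0, 0.0001, 0, -2.2, 0, 0.9], [0.0085, 0, 0.0003, 0, -4.6, 0, 0.9], [0.013, 0, 0.0008, 0, -7, 0, 0.9], [0.017, 0, 0.0014, 0, -9.2, 0, 0.9], [0.0211, 0, 0.0021, 0, -11.5, 0, 0.9], [0.0211, 0, 0.0021, 0, -11.5, 0, 0.9]]}}

```text
time: 15.75
ee_pos: [516.1, 270.9, 167.4]
tool_rot: [-3.126, -0.16, -0.185]
contact_force: [2.0, 1.0, -5.9]
opening: 33.1
grip_force: 35.0
```

```bash
python3 -c "
from h import *
st(.12,125)
import numpy as np
p0,R0=lev(.12,125)
for a in(0,-.1,-.2,-.3,-.4,-.45,-.5):
    p,R=lev(a,125); print(a,np.round(R0.inv().apply(p-p0)/1000,4),np.round((R0.inv()*R).as_rotvec(degrees=True),2))"
```

```text
t 15.75 grasp local [-16.1   1.9 123.9] rad 125.0 lean 0.129 Ftool [ 1.4 -0.8  6.1] open 33.1 grip 35.0
t 15.75 ee [516.1 270.9 167.4] shift [ 0.0012  0.0019 -0.    ] turn [ 0.02  0.12 -0.25] F [ 2.   1.  -5.9] open 33.1
0 [ 0.0127 -0.      0.0008] [-0.   -6.88  0.  ]
-0.1 [ 0.0232 -0.      0.0026] [  0.   -12.61  -0.  ]
-0.2 [ 0.0334 -0.      0.0054] [ -0.   -18.33   0.  ]
-0.3 [ 0.0433 -0.      0.0092] [  0.   -24.06  -0.  ]
-0.4 [ 0.0528 -0.      0.0141] [  0.   -29.79  -0.  ]
-0.45 [ 0.0574 -0.      0.0168] [ -0.   -32.66   0.  ]
-0.5 [ 0.0618 -0.      0.0198] [ -0.   -35.52  -0.  ]
```

>>> {"api": "carry_out", "payload": {"targets": [[0.0063, 0, 0.0002, 0, -3.4, 0, 0.9], [0.0127, 0, 0.0006, 0, -6.9, 0, 0.9], [0.018, 0, 0.0013, 0, -9.7, 0, 0.9], [0.0232, 0, 0.0021, 0, -12.6, 0, 0.9], [0.0283, 0, 0.0035, 0, -15.5, 0, 0.9], [0.0334, 0, 0.005, 0, -18.3, 0, 0.9], [0.0334, 0, 0.005, 0, -18.3, 0, 0.9]]}}

```text
time: 16.62
ee_pos: [549.9, 274.7, 166.2]
tool_rot: [3.112, 0.16, -0.312]
contact_force: [1.2, 1.8, -7.0]
opening: 33.1
grip_force: 35.0
```

```bash
python3 -c "
from h import *
st(-.2,125)
import numpy as np
p0,R0=lev(-.2,125.4)
for a,r in((-.3,125),(-.4,125),(-.45,125),(-.47,125),(-.47,113),(-.47,111)):
    p,R=lev(a,r); print(a,np.round(R0.inv().apply(p-p0)/1000,4),np.round((R0.inv()*R).as_rotvec(degrees=True),2))"
```

```text
t 16.62 grasp local [ 23.8   2.  122.5] rad 124.8 lean -0.192 Ftool [ 2.7 -1.7  6.6] open 33.1 grip 35.0
t 16.62 ee [549.9 274.7 166.2] shift [ 0.001   0.002  -0.0002] turn [-0.07 -0.   -0.23] F [ 1.2  1.8 -7. ] open 33.1
-0.3 [ 0.0106 -0.      0.0009] [ 0.   -5.73  0.  ]
-0.4 [ 0.0211 -0.      0.0025] [ -0.   -11.46  -0.  ]
-0.45 [ 0.0263 -0.      0.0037] [  0.   -14.32   0.  ]
-0.47 [ 0.0284 -0.      0.0043] [  0.   -15.47  -0.  ]
-0.47 [0.0252 0.     0.0158] [  0.   -15.47  -0.  ]
-0.47 [0.0246 0.     0.0177] [  0.   -15.47  -0.  ]
```

Passing well; now on to the far stop.

>>> {"api": "carry_out", "payload": {"targets": [[0.0053, 0, 0.0004, 0, -2.9, 0, 0.9], [0.0106, 0, 0.0009, 0, -5.7, 0, 0.9], [0.016, 0, 0.0016, 0, -8.6, 0, 0.9], [0.0211, 0, 0.0025, 0, -11.5, 0, 0.9], [0.0263, 0, 0.0037, 0, -14.3, 0, 0.9], [0.0284, 0, 0.0043, 0, -14.6, 0, 0.9], [0.0284, 0, 0.0043, 0, -14.6, 0, 0.9]]}}

```text
time: 17.5
ee_pos: [574.3, 277.5, 157.1]
tool_rot: [3.032, 0.158, -0.709]
contact_force: [-10.5, -0.2, -1.9]
opening: 33.2
grip_force: 35.0
```

```bash
python3 -c "
from h import *
st(-.45,125)"
```

```text
t 17.5 grasp local [ 52.9   2.2 111.9] rad 123.8 lean -0.442 Ftool [-8.6 -0.9  6.3] open 33.2 grip 35.0
t 17.5 ee [574.3 277.5 157.1] shift [ 0.0012  0.0022 -0.0012] turn [-0.05  0.53 -0.17] F [-10.5  -0.2  -1.9] open 33.2
```

The force of about 10 N shows the lever against its far stop. Lower the collar and release.

>>> {"api": "carry_out", "payload": {"targets": [[-0.0005, 0, 0.004, 0, 0, 0, 0.9], [-0.001, 0, 0.008, 0, 0, 0, 0.9], [-0.001, 0, 0.0125, 0, 0, 0, 0.9], [-0.001, 0, 0.0125, 0, 0, 0, 0.9], [-0.001, 0, 0.0125, 0, 0, 0, 0.9]]}}

```text
time: 18.12
ee_pos: [569.4, 276.9, 147.2]
tool_rot: [3.034, 0.157, -0.702]
contact_force: [-6.2, 1.1, -0.9]
opening: 32.4
grip_force: 35.0
```

```bash
python3 -c "
from h import *
st(-.45,111)"
```

```text
t 18.12 grasp local [ 48.    2.1 102. ] rad 112.8 lean -0.44 Ftool [-5.  -1.7  3.5] open 32.4 grip 35.0
t 18.12 ee [569.4 276.9 147.2] shift [0.0013 0.0022 0.0017] turn [-0.09  0.27 -0.18] F [-6.2  1.1 -0.9] open 32.4
```

Now open, back out along the lever, and look.

>>> {"api": "carry_out", "payload": {"targets": [[0, 0, 0, 0, 0, 0, 0.3], [0, 0, 0, 0, 0, 0, -1], [0, 0, 0, 0, 0, 0, -1], [0, 0, 0, 0, 0, 0, -1], [0, 0, 0, 0, 0, 0, -1], [0, 0, -0.03, 0, 0, 0, -1], [0, 0, -0.07, 0, 0, 0, -1], [0, 0, -0.11, 0, 0, 0, -1]]}}

```text
time: 19.12
ee_pos: [619.1, 281.3, 246.5]
tool_rot: [3.035, 0.156, -0.702]
contact_force: [-0.2, 0.6, 0.3]
opening: 88.1
grip_force: 0.0
```

>>> {"api": "carry_out", "payload": {"targets": [[-0.03, 0, -0.03, 0, 5, 0, -1], [-0.08, 0, -0.04, 0, 10, 0, -1], [-0.13, 0, -0.04, 0, 15, 0, -1], [-0.17, 0.05, -0.04, 0, 20, 0, -1], [-0.2, 0.11, -0.04, 0, 24, 0, -1], [-0.2, 0.17, -0.04, 0, 24, 0, -1], [-0.2, 0.17, -0.04, 0, 24, 0, -1]]}}

```text
time: 20.0
ee_pos: [474.8, 92.3, 370.2]
tool_rot: [3.135, 0.152, -0.052]
contact_force: [-0.3, -0.4, 0.9]
opening: 88.0
grip_force: 0.0
```

```bash
python3 - <<'E'
from h import *
s=manip.observe(); print(s['time'],s['ee_pos'],s['contact_force'],s['opening'])
look('z'); prof('z',ys=((22,36),(-8,8),(-36,-22)))
# compare collector before/after, lever cap
for n in('top','side'):
    a=cv2.imread(f'pics/k{n}.png');b=cv2.imread(f'pics/z{n}.png')
    f=[rect(i,n,O,YAW,12,(-110,20,-60,60),2).astype(float) for i in(a,b)]
    print(n,'collector diff',abs(f[0]-f[1]).mean())
    l=.44; C=PV+143*np.array([np.sin(l)*np.cos(DY),np.sin(l)*np.sin(DY),np.cos(l)])
    u,v=np.round(proj(n,[C])[0]).astype(int); r=9
    m=b[v-r:v+r+1,u-r:u+r+1].max(2)<50; k,lab,st_,ce=cv2.connectedComponentsWithStats(m.astype(np.uint8))
    print(n,'pred cap',u,v,[(int(st_[i,4]),np.round(ce[i]+[u-r,v-r],1)) for i in range(1,k) if st_[i,4]>8])
    # gap sleeve-cap colour profile along the lever
    ax=[PV+t*np.array([np.sin(l)*np.cos(DY),np.sin(l)*np.sin(DY),np.cos(l)]) for t in range(60,156,4)]
    print([(60+4*i,int(b[int(round(q[1])),int(round(q[0]))].max())) for i,q in enumerate(proj(n,ax))])
    a0=.32; ax=[PV+t*np.array([-np.sin(a0)*np.cos(DY),-np.sin(a0)*np.sin(DY),np.cos(a0)]) for t in range(60,156,4)]
    k0=cv2.imread(f'pics/d{n}.png'); print('before',[int(k0[int(round(q[1])),int(round(q[0]))].max()) for q in proj(n,ax)])
E
```

```text
20.0 [474.78589898  92.3202357  370.20670244] [-0.25260782 -0.36136401  0.93146318] 87.99382371292901
top x [-20, -19, -18, -17, -16, -15, -14, -13, -12, -11, -10, -9, -8, -7, -6, -5, -4, -3, -2, -1, 0, 1, 2, 3, 4, 5, 6, 7, 8]
22 36 [122, 123, 123, 123, 123, 123, 123, 123, 123, 124, 124, 125, 125, 125, 125, 125, 125, 125, 125, 125, 125, 125, 125, 124, 123, 123, 122, 122] maxgrad x -11.0 min x -13.0 line x -0.5
-8 8 [136, 134, 131, 128, 126, 124, 123, 123, 122, 122, 123, 123, 123, 124, 125, 125, 125, 125, 125, 125, 124, 124, 123, 123, 123, 122, 122, 122] maxgrad x -7.125 min x -11.5 line x -3.5
-36 -22 [139, 134, 130, 127, 124, 123, 122, 121, 121, 121, 121, 120, 120, 120, 120, 121, 121, 121, 122, 123, 123, 123, 123, 122, 121, 120, 120, 119] maxgrad x -2.125 min x -7.75 line x 0.625
side x [-20, -19, -18, -17, -16, -15, -14, -13, -12, -11, -10, -9, -8, -7, -6, -5, -4, -3, -2, -1, 0, 1, 2, 3, 4, 5, 6, 7, 8]
22 36 [119, 120, 120, 120, 120, 119, 119, 119, 118, 117, 115, 111, 107, 104, 101, 100, 101, 105, 110, 115, 121, 126, 129, 130, 130, 128, 126, 124] maxgrad x -2.125 min x -5.0 line x 
[... 601 characters left out ...]
108, 70), (112, 76), (116, 75), (120, 75), (124, 65), (128, 54), (132, 54), (136, 50), (140, 53), (144, 52), (148, 52), (152, 48)]
before [79, 75, 75, 75, 75, 54, 54, 54, 54, 48, 48, 48, 48, 47, 47, 48, 48, 47, 47, 47, 47, 47, 47, 47]
side collector diff 9.838498931623931
side pred cap 158 223 [(65, array([157.6, 226. ]))]
[(60, 153), (64, 129), (68, 104), (72, 91), (76, 106), (80, 97), (84, 114), (88, 94), (92, 101), (96, 110), (100, 107), (104, 114), (108, 88), (112, 89), (116, 103), (120, 114), (124, 105), (128, 76), (132, 36), (136, 49), (140, 44), (144, 36), (148, 73), (152, 167)]
before [101, 92, 92, 94, 91, 103, 91, 89, 89, 87, 78, 93, 83, 98, 112, 106, 38, 37, 49, 59, 48, 44, 45, 86]
```

The cap sits where the far-stop angle predicts it, the collector profile has not changed, and the arm is clear. Handing in.

```bash
python3 -c "
from rig import manip
print(manip.sign_off())"
```

```text
the job is handed in; nothing more can be done
None
```

I handed the job in at about 20 s of the 62 s limit, and the hand-in gave no verdict: the collector's front edge is within about 1 mm of the scribed line, and the lever went past the gate to its far stop (about 0.89 rad). I lowered the collar to within about 1 mm of where I had gripped it and let the spring take it home, but I did not measure it after release.

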